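Weigh in, stir and tidy a charge of milling media

ROBOT

A 7-joint arm with a two-finger parallel gripper is mounted at the origin on a cart in front of the work surface, level with it; the furniture and walls round the work are solid. World frame = base frame: x ahead of the robot, y to its left, z up, the work surface at z = 0. Lengths are in m, angles in degrees, forces in N, time in s.
With the tool pointing down it reaches from about 0.425 to 1.025 m from the base axis. Payload 3.6 kg.
Tool frame: the origin (TCP) lies midway between the tips of the shut fingers; the grasp point (between the pads) lies 19 mm behind it; z points along the fingers, y is the line along which they close (so a half turn about z gives the same grasp; the last joint's range is limited). The gripper opens to 85 mm and grips with 20 to 120 N. Pads are 22 mm wide; open, the fingers measure 114 mm over their backs; the gripper's body (76 mm by 85 mm) begins 54 mm behind the grasp point. The pads swing forward as they close: fully open they stand 13 mm farther back than shut.
Start: joints at [58.127, 33.873, 2.773, 92.16, -1.908, 54.013, -1.931], TCP at [0.324, -0.649, 0.231] pointing down, gripper open.
Joint ranges: [-153.93, 153.93], [-27.13, 128.08], [-72.61, 78.16], [10.71, 143.7], [-87.88, 267.88], [4.46, 118.87], [-176.78, 176.78]. Speed limits (degrees/s): [147.25, 147.25, 180, 180, 180, 180, 180].

INTERFACE

Orientations are given as a 3x3 rotation matrix whose columns are the frame's x, y, z axes.
In Python, from plant import arm gives the robot as it stands.
- The arm moves only by the shell command python3 shift.py FILE [FORCE], which reads ROWS from the file FILE. ROWS is one flat JSON list of numbers that holds 1 to 12 rows one after another, with no inner brackets; each row has 5 numbers: the opening from 0.0 (shut) to 1.0 (fully open), then dx, dy, dz in shares of the most that a row can go, 1 being 50 mm, then a turn about the tool's z in a scale on which 1.0 is 60 degrees; each row shifts and turns the commanded pose from where the row before left it, along the tool's axes as they then stand; what a row does not reach is not made up. A row lasts 1/10 s, in which the tool goes at most 0.05 m and 8.59 degrees, less where a joint would pass 70% of its speed; a pose out of reach is approached as far as the arm can. The fingers move at their own pace and stop on an object; FORCE is the grip in N (left out, the last holds). Time passes only in rows, so rows that do not move let the fingers close. It prints the time, the measured TCP pose, the force, the opening and the grip force at its end. Input that does not fit is refused with a message, and nothing moves.
- arm.state(): the state, without advancing time (a new reading comes with each control period).
- arm.get_image(name): name is "side" or "top"; returns a dict with "image" (384x512x3 uint8, red, green, blue), "fx", "fy", "cx", "cy" (pixels), "k1" (the pictures are not rectified: a ray, as slopes to the right and down, at radius r is drawn at 1 + k1 r^2 times it, then the intrinsics apply), "R" (3x3) and "t" (3): a world point X has camera coordinates R X + t. Camera axes: x right, y down, z forward; pixel columns grow to the right and rows downward; lengths in m; the calibration is good to about 2 mm. A picture is of the moment at which its call begins. There is no depth.
- arm.sign_off(): hands the job in; it is judged then, once.
The state is a dict: "time_s": time; "q": joint angles; "joint_velocities": joint speeds; "effort": joint torques, N m; "tcp_pos": TCP position; "tcp_rot": TCP orientation; "contact_force": force on the tool from outside, world axes, zero at the start; "torque": the same for the moment, N m; "width": opening from 0.0 (shut) to 1.0 (fully open); "gripper_force": force on a finger pad.
Only numpy, scipy, OpenCV 4.12 (cv2) and the standard library are available. Lean on these libraries where they do the work, as an engineer would, in place of code of your own. Each camera call takes 0.05 s, during which the arm holds its last target. There are 200 camera calls.

TASK

A mill charge is being made up on the laboratory balance: while the handled steel pan is still on the balance, put all the ceramic cylinders lying on the folded wiper into it with the balls. Then lift the pan off the balance, set it down wholly on the round rubber mat and, only there, stir balls and cylinders together with the spatula, blade down among them, round and round for five or six wide turns. Finally slide the spatula fully back into its slot in the stand, leaving everything in the upright pan on the mat; never tip the pan far over.

Things in the scene. Friction and masses are not known exactly. Their poses are not given: they have to be found in the camera images.
- pan: open round steel pan, outer diameter 110, inner 104, height 60, floor 5 mm thick, 0.56 kg. Origin: centre of its underside, z up. Black handle along its own -x: a level bar 16 mm wide, 14 mm high, from 61 to 131 mm from the axis, middle at [-0.096, 0, 0.049]; grip it from above across its width about 90 mm from the axis with 80 N or more: the pan hangs beside it. It starts on the balance.
- balance: low white laboratory balance 236 mm deep, 176 mm wide, fixed; origin at the centre of its underside; its sloping panel with display and keys faces its own -x.
- balance_pan (a point): centre of the top of the balance's square steel weighing plate (160 x 160 mm), 62 mm above the counter; z up. The plate does not move.
- mat: round flat black rubber mat, non-slip, 180 mm across, 4 mm thick, fixed on the counter; origin at the centre of its underside. It and the wiper change places from start to start.
- wiper: folded blue cloth wiper, a flat fixed slab 150 x 165 mm, 2 mm thick; origin at the centre of its underside. The cylinders stand on it at the start.
- spatula: flat steel spatula 150 mm long, 0.07 kg, upright in the slot at first, leaning up to 4 degrees there, tip 8 mm above the counter. Origin: middle of the blade's tip, z up toward the handle. Blade 3 mm thick (x), 14 mm wide (y), up to z = 0.090; wooden handle 12 mm thick (x), 20 mm wide (y), from z = 0.088 to 0.150: grip it firmly from above across its thickness, hanging straight down.
- stand: fixed grey plastic block 50 mm deep (x), 110 mm long (y), 62 mm high, foot 66 x 126 x 6 mm, with two slots in its top: the larger is the spatula's, the other holds a short scoop whose top is 90 mm above the counter, 52 mm away toward -y, that stays there. Origin at the centre of its underside.
- slot (a point): middle of the mouth of the spatula's slot, in the stand's top, 62 mm above the counter; z up, y along the slot. The slot is 6 mm wide (x), 20 mm long (y), 54 mm deep, its mouth chamfered by 3 mm all round.
- ball_1: white ceramic ball, 16 mm across, 13 g, loose in the pan from the start; origin at its centre.
- ball_2: white ceramic ball, 16 mm across, 13 g, loose in the pan from the start; origin at its centre.
- ball_3: white ceramic ball, 16 mm across, 13 g, loose in the pan from the start; origin at its centre.
- ball_4: white ceramic ball, 16 mm across, 13 g, loose in the pan from the start; origin at its centre.
- ball_5: white ceramic ball, 16 mm across, 13 g, loose in the pan from the start; origin at its centre.
- ball_6: white ceramic ball, 16 mm across, 13 g, loose in the pan from the start; origin at its centre.
- ball_7: white ceramic ball, 16 mm across, 13 g, loose in the pan from the start; origin at its centre.
- ball_8: white ceramic ball, 16 mm across, 13 g, loose in the pan from the start; origin at its centre.
- ball_9: white ceramic ball, 16 mm across, 13 g, loose in the pan from the start; origin at its centre.
- ball_10: white ceramic ball, 16 mm across, 13 g, loose in the pan from the start; origin at its centre.
- cylinder_1: white ceramic cylinder, 18 mm across and 18 mm high, 27 g, at the start upright on the wiper (if present: two to four of them are there); origin at its centre, z along its axis.
- cylinder_2: white ceramic cylinder, 18 mm across and 18 mm high, 27 g, at the start upright on the wiper (if present: two to four of them are there); origin at its centre, z along its axis.
- cylinder_3: white ceramic cylinder, 18 mm across and 18 mm high, 27 g, at the start upright on the wiper (if present: two to four of them are there); origin at its centre, z along its axis.
- cylinder_4: white ceramic cylinder, 18 mm across and 18 mm high, 27 g, at the start upright on the wiper (if present: two to four of them are there); origin at its centre, z along its axis.

How it is judged:
By the outcome, as a careful person would: the job done as asked, in the order asked, and still so for the second after the job is handed in, with the robot touching nothing.
Of cylinder_1, cylinder_2, cylinder_3, cylinder_4 only 2 to 4 are there at a start; the rules pass over those that are not, and their reading is None.
At some moment in a run one of cylinder_1, cylinder_2, cylinder_3, cylinder_4, pan may be knocked a few centimetres aside while the robot is not near it.
It also fails if it takes over 210 s, if anything falls off the work surface, if the arm or the gripper's body presses on something with over 40 N, if the wrist force passes 120 N, or if a joint passes its speed limit or range.

## Working session

There is one attempt and no reset: what is moved stays moved. The work goes in short steps, Python scripts to look and compute and a shell command to move; the robot and the scene stay as the last step left them, time stands still between calls to the robot, and variables do not carry over. Pictures are saved under pics/ and viewed, at most 14 in all, crops included, and the job is handed in when it is done.

```bash
ls; mkdir -p pics; cat > h.py <<'E'
import numpy as np, cv2
from plant import arm
def K(c): return np.array([[c['fx'],0,c['cx']],[0,c['fy'],c['cy']],[0,0,1.]]), np.array([c['k1'],0,0,0,0.])
def world(c,px,z):
    k,d=K(c); p=cv2.undistortPoints(np.array(px,float).reshape(-1,1,2),k,d).reshape(-1,2)
    R=np.array(c['R']);t=np.array(c['t']);o=-R.T@t
    v=np.c_[p,np.ones(len(p))]@R
    return o+v*((z-o[2])/v[:,2])[:,None]
def pix(c,X):
    k,d=K(c); return cv2.projectPoints(np.array(X,float).reshape(-1,1,3),cv2.Rodrigues(np.array(c['R']))[0],np.array(c['t']),k,d)[0].reshape(-1,2)
def shot(n,f):
    c=arm.get_image(n); cv2.imwrite('pics/'+f,c['image'][:,:,::-1]); return c
def todelta(target):
    s=arm.state(); return np.array(s['tcp_rot']).T@(np.array(target)-np.array(s['tcp_pos']))
E
python3 - <<'E'
from h import *
s=arm.state();print(s)
for n in('top','side'):
    c=arm.get_image(n); cv2.imwrite(f'pics/{n}0.png',cv2.resize(c['image'][:,:,::-1],(800,600),interpolation=cv2.INTER_CUBIC))
    print(n,{k:v for k,v in c.items() if k!='image'}, -np.array(c['R']).T@np.array(c['t']))
E
```

```text
pics
plant.py
shift.py
{'time_s': 0.0, 'q': array([58.12691383, 33.92704557,  2.76750276, 92.23662972, -1.90802853,
       54.01244951, -1.93198325]), 'joint_velocities': array([-0.04582824,  0.09314507,  0.08502886, -0.06771885,  0.02897628,
       -0.03734904,  0.08531009]), 'effort': array([-1.11274983e-04, -5.48687553e+01,  1.54708877e+00, -1.98123389e+01,
        9.48548637e-03,  8.72928766e-03,  2.26687064e-05]), 'tcp_pos': array([ 0.32330753, -0.64799119,  0.23012297]), 'tcp_rot': array([[ 8.94784227e-01,  4.46497389e-01, -1.12688544e-03],
       [ 4.46498792e-01, -8.94782068e-01,  1.96950609e-03],
       [-1.28937561e-04, -2.26543598e-03, -9.99997426e-01]]), 'contact_force': array([ 0.79185065, -0.18930794, -0.28686188]), 'torque': array([-0.04372248, -0.01096114, -0.01969678]), 'gripper_force': 0.0, 'width': 1.002164497608546}
top {'fx': 443.7768414637089, 'fy': 443.7768414637089, 'cx': 258.1807297631219, 'cy': 191.7672520451529, 'k1': 0.031603220001354765, 'R': array([[-0.00747723, -0.99962384, -0.02638707],
       [-0.99912196,  0.0085561 , -0.04101333],
       [ 0.04122368,  0.02605724, -0.99881011]]), 't': array([-0.03835031,  0.56552942,  1.25912884])} [ 0.51284019 -0.07598404  1.2798129 ]
side {'fx': 407.2954788516696, 'fy': 407.2954788516696, 'cx': 253.7235472462806, 'cy': 183.35028735639617, 'k1': -0.08526155805037999, 'R': array([[-0.8533063 , -0.52139982,  0.00325223],
       [-0.27086466,  0.43794149, -0.85722785],
       [ 0.44553416, -0.73235884, -0.51492702]]), 't': array([0.46103325, 0.2469    , 0.85315594])} [0.08016895 0.7570712  0.64946322]
```

View pics/top0.png

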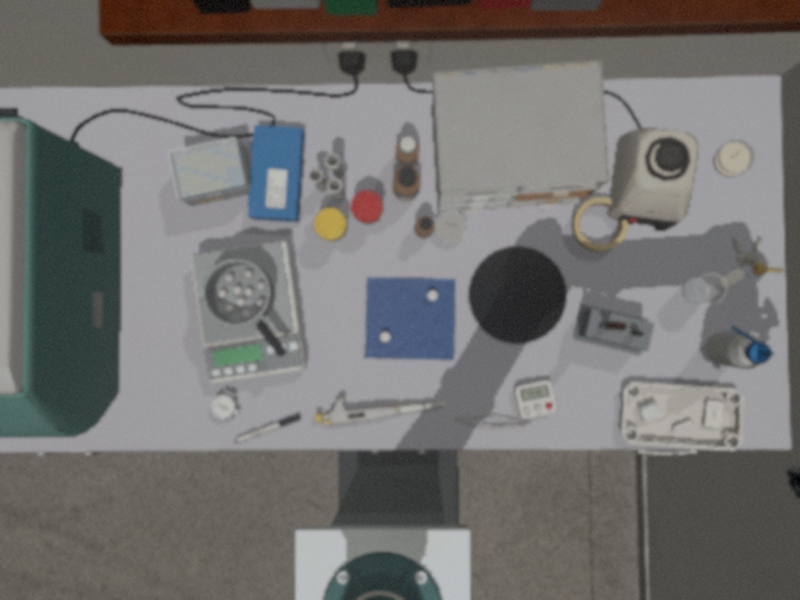

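View pics/side0.png

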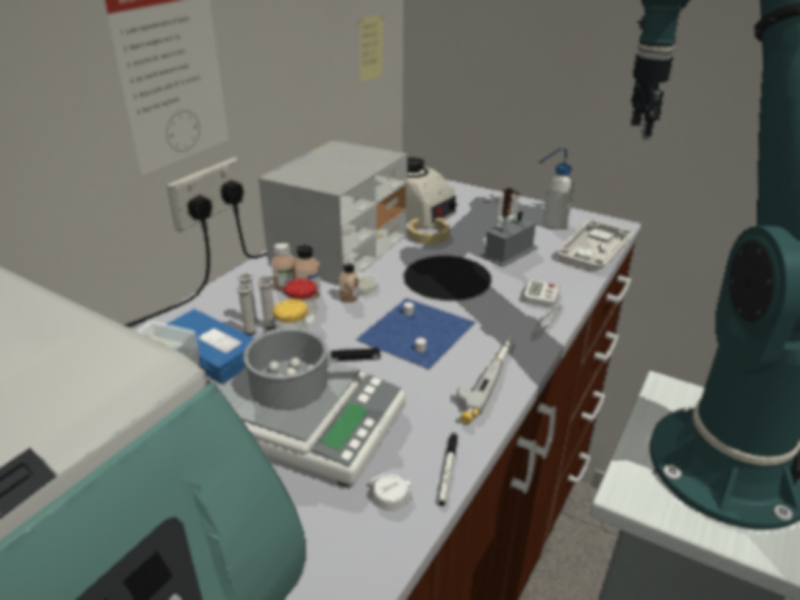

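Top view (800×600 scale): the pan is at (239,292) with its handle toward (271,337). There are two cylinders on the wiper, at (432,295) and (385,337). The mat is at (518,294), and the stand is at about (613,325) with the spatula near (614,326).

```bash
python3 - <<'E'
from h import *
c=arm.get_image('top'); im=c['image'].astype(int); f=.64
def blob(mask,box):
    m=np.zeros(mask.shape,np.uint8); x0,y0,x1,y1=[int(v*f) for v in box]; m[y0:y1,x0:x1]=mask[y0:y1,x0:x1]
    n,l,st,ce=cv2.connectedComponentsWithStats(m)
    return [(st[i,4],ce[i].round(2),(l==i)) for i in range(1,n) if st[i,4]>8]
g=im.sum(2)/3
# cylinders on wiper
for a,ce,_ in blob((im[:,:,0]>130).astype(np.uint8),(368,282,452,354)): print('cyl',a,ce,world(c,ce,.018)) 
# mat
for a,ce,_ in blob((g<45).astype(np.uint8),(460,235,575,350)): print('mat',a,ce,world(c,ce,.004))
# wiper
for a,ce,_ in blob(((im[:,:,2]-im[:,:,0])>40).astype(np.uint8),(355,270,465,365)): print('wip',a,ce,world(c,ce,.002))
# handle
for a,ce,l in blob((g<50).astype(np.uint8),(245,310,300,365)):
    p=np.argwhere(l)[:,::-1]; r=cv2.minAreaRect(p.astype(np.float32)); print('hand',a,ce,world(c,ce,.118),[world(c,q,.118)[0] for q in cv2.boxPoints(r)])
big=lambda x0,y0,x1,y1,s:cv2.resize(c['image'][int(y0*f):int(y1*f),int(x0*f):int(x1*f),::-1],None,fx=s,fy=s,interpolation=cv2.INTER_CUBIC)
print(int(565*f),int(280*f),int(180*f),int(220*f))
a=big(565,280,665,365,9); b=big(180,220,310,395,5)
H=max(a.shape[0],b.shape[0]); pad=lambda x:cv2.copyMakeBorder(x,0,H-x.shape[0],0,0,cv2.BORDER_CONSTANT)
o=np.hstack([pad(b),pad(a)]);print(b.shape,a.shape,o.shape); o=cv2.resize(o,None,fx=.8,fy=.8) if o.shape[1]>800 else o
cv2.imwrite('pics/crop1.png',o);print(o.shape)
E
```

```text
cyl 33 [276.39 188.52] [[ 0.5737189  -0.09494441  0.018     ]]
cyl 34 [246.   215.26] [[ 0.49838745 -0.00793353  0.018     ]]
mat 1835 [336.23 190.95] [[ 0.56592397 -0.26619935  0.004     ]]
wip 2541 [262.33 203.53] [[ 0.53158518 -0.05434372  0.002     ]]
361 179 115 140
(560, 415, 3) (486, 576, 3) (560, 991, 3)
(448, 793, 3)
```

View pics/crop1.png

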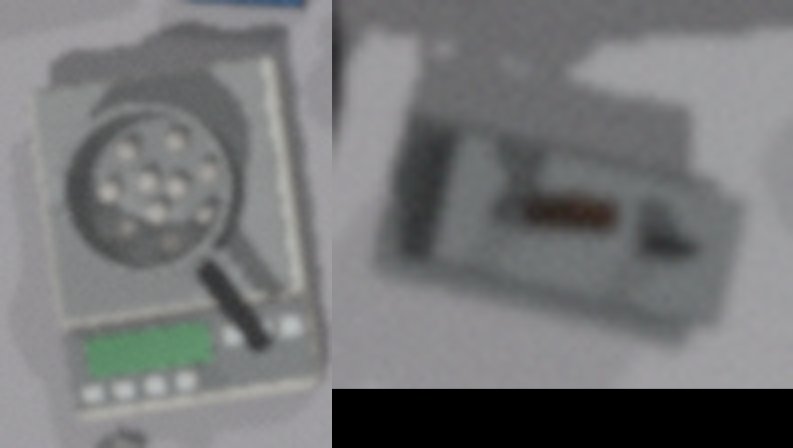

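The crop shows the pan rim centre near (157,186) and the handle from (208,268) to (262,345). The spatula handle top is around (570,213), and the stand is turned about 13°. I'll start with the arm: turn the tool square to the world and go above the first cylinder.

The rows are not in the units I measure in: shifts go in shares of 50 mm and turns go in shares of 60 degrees. I convert before sending: 8.5 degrees / 60 = 0.1417.

```bash
python3 - <<'E'
from h import *
c=arm.get_image('top')
C=lambda x,y:(115+x/4,140+y/4)
print(world(c,[C(157,186)],.122), world(c,[C(210,268),C(262,345),C(235,307)],.118))
s=arm.state(); print(s['tcp_pos'], todelta([.574,-.095,.15]))
E
echo '[0.7,0,0,0,0.1417,0.7,0,0,0,0.1417,0.7,0,0,0,0.1417,0.7,0,0,0,0.0167]' > next.json && python3 shift.py next.json 30
```

```text
[[0.57680169 0.22702958 0.122     ]] [[0.52276776 0.19301391 0.118     ]
 [0.47205362 0.15873387 0.118     ]
 [0.49705689 0.17651635 0.118     ]]
[ 0.32346741 -0.64826244  0.2305603 ] [ 0.47122747 -0.38305548  0.08104959]
time_s: 0.6
tcp_pos: [0.3238, -0.6484, 0.2309]
tcp_rot: [[1.0, -0.0, -0.001], [-0.0, -1.0, 0.0], [-0.001, -0.0, -1.0]]
contact_force: [-0.6, 0.5, -0.0]
width: 0.699
gripper_force: 0.0
```

Scaled: -0.044 m is -0.88, 0.02 m is 0.4.

```bash
echo '[0.7,0.4,-0.88,0,0,0.7,0.4,-0.88,0,0,0.7,0.4,-0.88,0,0,0.7,0.4,-0.88,0,0,0.7,0.4,-0.88,0,0,0.7,0.4,-0.88,0,0,0.7,0.4,-0.88,0,0,0.7,0.4,-0.88,0,0,0.7,0.4,-0.88,0,0,0.7,0.4,-0.88,0,0,0.7,0.4,-0.88,0,0,0.7,0.4,-0.88,0,0]' > next.json && python3 shift.py next.json
echo '[0.7,0.2,-0.5,0.8,0,0.7,0,0,0.8,0,0.7,0,0,0.8,0,0.7,0,0,0,0,0.7,0,0,0,0]' > next.json && python3 shift.py next.json
```

```text
time_s: 1.8
tcp_pos: [0.5641, -0.1189, 0.2315]
tcp_rot: [[1.0, 0.003, 0.0], [0.003, -1.0, -0.0], [0.0, 0.0, -1.0]]
contact_force: [1.3, 0.0, -0.2]
width: 0.701
gripper_force: 0.0
time_s: 2.3
tcp_pos: [0.5733, -0.0959, 0.1113]
tcp_rot: [[1.0, 0.001, -0.001], [0.001, -1.0, 0.0], [-0.001, -0.0, -1.0]]
contact_force: [-0.5, -1.4, 0.4]
width: 0.7
gripper_force: 0.0
```

Scaled: 0.04 m is 0.8, 0.02 m is 0.4.

```bash
echo '[0.7,0,0,0.8,0,0.7,0,0,0.8,0,0.7,0,0,0.4,0,0.7,0,0,0.1,0,0.5,0,0,0,0,0.3,0,0,0,0,0.1,0,0,0,0,0.0,0,0,0,0,0.0,0,0,0,0,0.0,0,0,0,0,0,0,0,0,0]' > next.json && python3 shift.py next.json 40
```

```text
time_s: 3.4
tcp_pos: [0.5751, -0.096, 0.0084]
tcp_rot: [[1.0, 0.0, 0.004], [0.0, -1.0, -0.001], [0.004, 0.001, -1.0]]
contact_force: [-0.7, -0.0, 6.7]
width: 0.183
gripper_force: 38.9
```

```bash
echo '[0,0,0,-0.6,0,0,0,0,-1,0,0,0,0,-1,0,0,0,0,-1,0,0,0,-0.8,0,0,0,0,-1,0,0,0,0,-1,0,0,0,0,-1,0,0,0,0,-1,0,0,0,0,-1,0,0,0,0,-0.6,0,0,0,0,0,0,0]' > next.json && python3 shift.py next.json
python3 - <<'E'
from h import *
c=shot('top','a.png'); s=arm.state(); print(s['tcp_pos'],s['width'],s['gripper_force'])
cv2.imwrite('pics/a1.png',cv2.resize(c['image'][120:280,90:350,::-1],None,fx=3,fy=3))
E
```

```text
time_s: 4.6
tcp_pos: [0.5724, 0.2325, 0.1873]
tcp_rot: [[1.0, 0.011, 0.002], [0.011, -1.0, 0.005], [0.002, -0.005, -1.0]]
contact_force: [-0.8, 0.5, 0.0]
width: 0.189
gripper_force: 39.1
[0.57276429 0.22817014 0.18714642] 0.1777964492716478 39.10525381565094
```

View pics/a1.png

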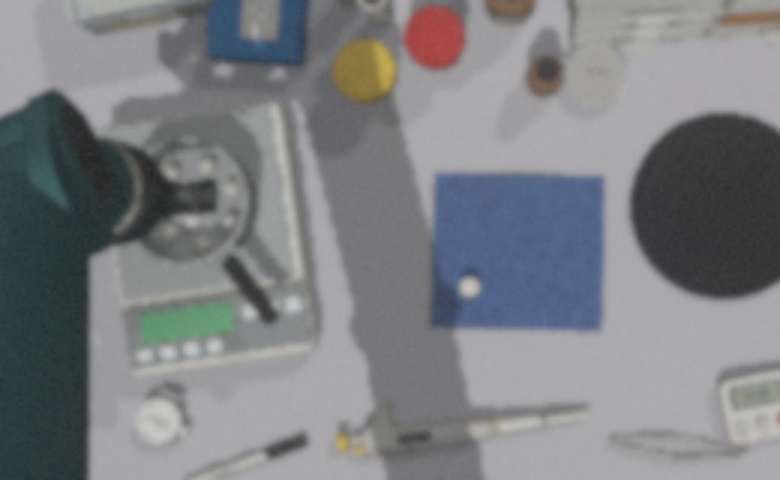

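The gripper is over the pan with cylinder A, and the pan has not moved (handle at (227,258)–(272,318) in the crop). Cylinder B is still at (469,287). Next I lower and release A, then fetch B.

Scaled: -0.05 m is -1, 0.04 m is 0.8.

```bash
echo '[0,0.06,0,0.8,0,0,0,0,0.8,0,0,0,0,0.2,0,0,0,0,0,0,0.4,0,0,0,0,0.4,0,0,0,0,0.4,0,0,0,0,0.4,0,0,-1,0,0.4,0,0,-1,0,0.4,0,0,0,0]' > next.json && python3 shift.py next.json
python3 - <<'E'
from h import *
print(arm.state()['tcp_pos'],todelta([.4985,-.008,.11]))
E
```

```text
time_s: 5.65
tcp_pos: [0.5818, 0.2263, 0.2044]
tcp_rot: [[1.0, 0.0, 0.014], [-0.0, -1.0, 0.007], [0.014, -0.007, -1.0]]
contact_force: [1.4, 0.1, 0.0]
width: 0.401
gripper_force: 0.0
[0.58177296 0.22626034 0.20441451] [-0.08460794  0.23487201  0.09166804]
```

Scaled: 0.047 m is 0.94, 0.04 m is 0.8.

```bash
echo '[0.7,-0.32,0.94,0,0,0.7,-0.32,0.94,0,0,0.7,-0.32,0.94,0,0,0.7,-0.32,0.94,0,0,0.7,-0.32,0.94,0,0,0.7,0,0,0.8,0,0.7,0,0,0.8,0,0.7,0,0,0,0,0.7,0,0,0,0]' > next.json && python3 shift.py next.json
python3 - <<'E'
from h import *
c=arm.get_image('top'); im=c['image'].astype(int)
m=np.zeros((384,512),np.uint8); m[:]=im[:,:,0]>130
m[:, :236]=0;m[:,289:]=0;m[:181]=0;m[226:]=0
n,l,st,ce=cv2.connectedComponentsWithStats(m); print([(st[i,4],ce[i]) for i in range(1,n) if st[i,4]>8])
print(arm.state()['tcp_pos'],todelta([.4985,-.008,.006]))
c=arm.get_image('side');cv2.imwrite('pics/s1.png',cv2.resize(c['image'][140:340,130:390,::-1],None,fx=3,fy=3))
E
```

```text
time_s: 6.55
tcp_pos: [0.4965, -0.0105, 0.1167]
tcp_rot: [[1.0, 0.001, -0.001], [0.001, -1.0, 0.0], [-0.001, -0.0, -1.0]]
contact_force: [0.3, -0.6, 0.1]
width: 0.693
gripper_force: 0.0
[]
[ 0.49751144 -0.01035984  0.1175592 ] [ 0.00077075 -0.00233593  0.11156142]
```

View pics/s1.png

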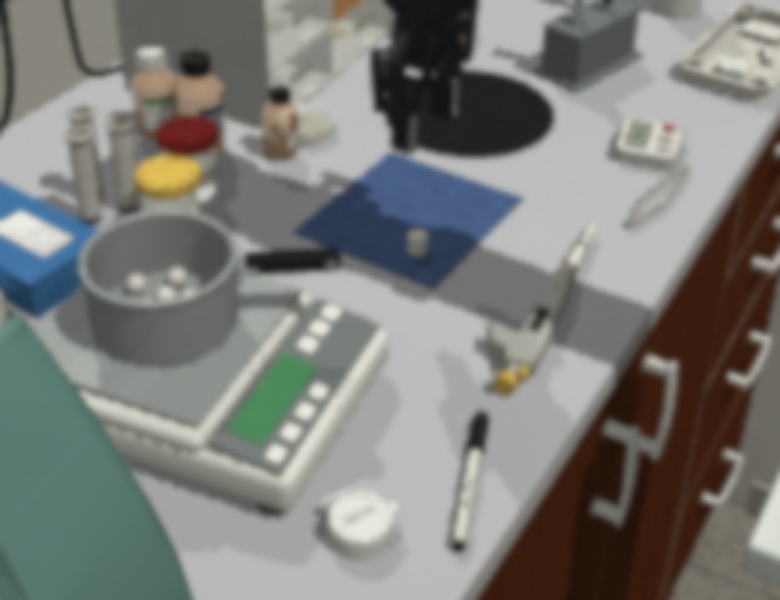

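The side view shows cylinder B on the wiper at crop (418,242), which is pixel (269.3,220.7). I'll check that against my estimate.

Scaled: 0.05 m is 1, 0.04 m is 0.8.

```bash
python3 - <<'E'
from h import *
c=arm.get_image('side')
print(pix(c,[[.4985,-.008,.011],[.577,.227,.122]]),world(c,[[269.3,220.7]],.011),todelta([.4985,-.008,.007]))
E
echo '[0.7,0.02,-0.04,1,0,0.7,0,0,0.8,0,0.7,0,0,0.4,0,0.6,0,0,0,0,0.5,0,0,0,0,0.3,0,0,0,0,0.1,0,0,0,0,0.0,0,0,0,0,0.0,0,0,0,0,0.0,0,0,0,0,0,0,0,0,0]' > next.json && python3 shift.py next.json 40
```

```text
[[268.80937332 220.78988292]
 [184.94423866 222.71542159]] [[ 0.49759335 -0.00902891  0.011     ]] [-3.07574386e-05 -2.16289253e-03  1.11162604e-01]
time_s: 7.8
tcp_pos: [0.4989, -0.0086, 0.0082]
tcp_rot: [[1.0, 0.0, 0.004], [0.0, -1.0, 0.0], [0.004, -0.0, -1.0]]
contact_force: [-0.9, 0.0, 6.8]
width: 0.184
gripper_force: 38.9
```

Scaled: -0.05 m is -1, -0.047 m is -0.94.

```bash
echo '[0,0,0,-0.6,0,0,0,0,-1,0,0,0,0,-1,0,0,0,0,-1,0,0,0.32,-0.94,0,0,0,0.32,-0.94,0,0,0,0.32,-0.94,0,0,0,0.32,-0.94,0,0,0,0.28,-0.94,0,0,0,0,0,0,0,0,0,0,0,0]' > next.json && python3 shift.py next.json
python3 - <<'E'
from h import *
c=shot('top','b.png'); s=arm.state(); print(s['tcp_pos'],s['width'],s['gripper_force'],todelta([.577,.227,.1]))
d=c['image'].astype(int).sum(2)-cv2.imread('pics/a.png').astype(int).sum(2)
print(abs(d[200:230,160:190]).mean(), abs(d[300:330,160:190]).mean())
E
```

```text
time_s: 8.9
tcp_pos: [0.575, 0.2283, 0.1871]
tcp_rot: [[1.0, 0.004, 0.001], [0.004, -1.0, 0.001], [0.001, -0.001, -1.0]]
contact_force: [-0.1, -1.7, -1.0]
width: 0.186
gripper_force: 39.2
[0.57488763 0.2259233  0.18685414] 0.18421402178190524 39.16636526584625 [ 0.00211261 -0.00112528  0.08685352]
4.328888888888889 4.917777777777777
```

Handle region unchanged, so the pan has not moved. Release B, then lift clear.

Scaled: -0.05 m is -1, 0.04 m is 0.8.

```bash
echo '[0,0.04,-0.02,0.8,0,0,0,0,0.8,0,0,0,0,0.2,0,0,0,0,0,0,0.4,0,0,0,0,0.4,0,0,0,0,0.4,0,0,0,0,0.4,0,0,-1,0,0.4,0,0,-1,0,0.4,0,0,-1,0,0.4,-0.4,1,0,0,0.4,-0.6,0.8,0,0]' > next.json && python3 shift.py next.json
echo '[0.6,-0.4,1,0,0,0.6,-0.4,1,0,0,0.6,-0.4,1,0,0,0.6,0,0,0,0]' > next.json && python3 shift.py next.json
python3 - <<'E'
from h import *
c=shot('top','c.png'); s=arm.state(); print(s['tcp_pos'])
a=cv2.resize(c['image'][150:250,110:230,::-1],None,fx=3.3,fy=3.3)
e=shot('side','c2.png'); b=cv2.resize(e['image'][180:280,130:250,::-1],None,fx=3.3,fy=3.3)
cv2.imwrite('pics/c1.png',np.hstack([a,b]))
E
```

```text
time_s: 10.15
tcp_pos: [0.5319, 0.1409, 0.2499]
tcp_rot: [[1.0, 0.002, 0.009], [0.002, -1.0, 0.002], [0.009, -0.002, -1.0]]
contact_force: [-0.1, -0.9, -0.9]
width: 0.403
gripper_force: 0.0
time_s: 10.55
tcp_pos: [0.4695, -0.0056, 0.2472]
tcp_rot: [[1.0, -0.011, -0.002], [-0.011, -1.0, -0.002], [-0.002, 0.002, -1.0]]
contact_force: [-0.6, 0.5, 0.3]
width: 0.598
gripper_force: 0.0
[ 0.4717028  -0.00208281  0.24735942]
```

View pics/c1.png

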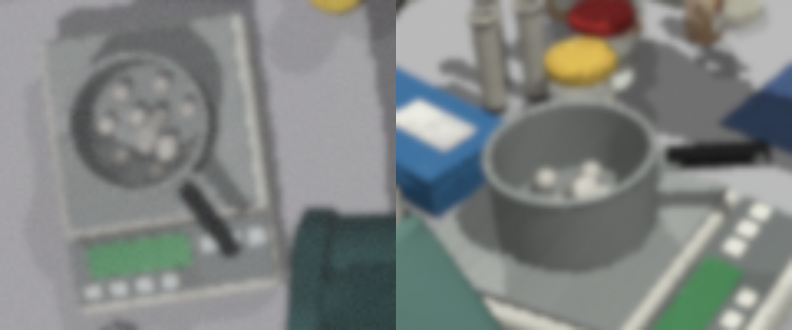

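Both cylinders are in the pan with the balls, seen at about (165,148) and (145,135) on the left. The handle runs from (186,187) to (233,250), unchanged. Next, align with the handle.

Scaled: -0.03 m is -0.6, 0.006 m is 0.12, -6.6 degrees / 60 = -0.11.

```bash
python3 - <<'E'
from h import *
print(todelta([.5015,.178,.16]))
E
echo '[0.6,0.12,-0.6,0,-0.11,0.6,0,0,0,-0.11,0.6,0,0,0,-0.11,0.6,0,0,0,-0.11,0.6,0,0,0,-0.11,0.6,0,0,0,0,0.6,0,0,0,0]' > next.json && python3 shift.py next.json
python3 - <<'E'
from h import *
s=arm.state();print(s['tcp_pos'],s['tcp_rot'],todelta([.5015,.178,.16]))
E
```

```text
[ 0.0276345  -0.17766284  0.08754105]
time_s: 11.35
tcp_pos: [0.4798, 0.0329, 0.2467]
tcp_rot: [[0.839, 0.545, 0.001], [0.545, -0.839, 0.001], [0.001, -0.0, -1.0]]
contact_force: [-0.1, -0.2, -0.7]
width: 0.598
gripper_force: 0.0
[0.47983298 0.03292996 0.2466524 ] [[ 8.38676903e-01  5.44628489e-01  9.28093036e-04]
 [ 5.44628148e-01 -8.38677416e-01  6.09610300e-04]
 [ 1.11038181e-03 -5.80048660e-06 -9.99999384e-01]] [ 0.09708464 -0.10986599  0.08676089]
```

Scaled: 0.045 m is 0.9, 0.04 m is 0.8.

```bash
echo '[0.6,0.5,-0.56,0,0,0.6,0.5,-0.56,0,0,0.6,0.5,-0.56,0,0,0.6,0.44,-0.52,0,0,0.6,0,0,0.8,0,0.6,0,0,0.9,0,0.6,0,0,0,0,0.6,0,0,0,0]' > next.json && python3 shift.py next.json 100
python3 - <<'E'
from h import *
print(todelta([.5015,.178,.092]))
c=arm.get_image('side');cv2.imwrite('pics/d1.png',cv2.resize(c['image'][130:300,120:320,::-1],None,fx=3.5,fy=3.5))
E
```

```text
time_s: 12.15
tcp_pos: [0.5003, 0.1769, 0.1613]
tcp_rot: [[0.839, 0.544, -0.002], [0.544, -0.839, -0.001], [-0.002, -0.0, -1.0]]
contact_force: [1.0, 0.4, 0.0]
width: 0.599
gripper_force: 0.0
[ 0.00169353 -0.00028591  0.06929211]
```

View pics/d1.png

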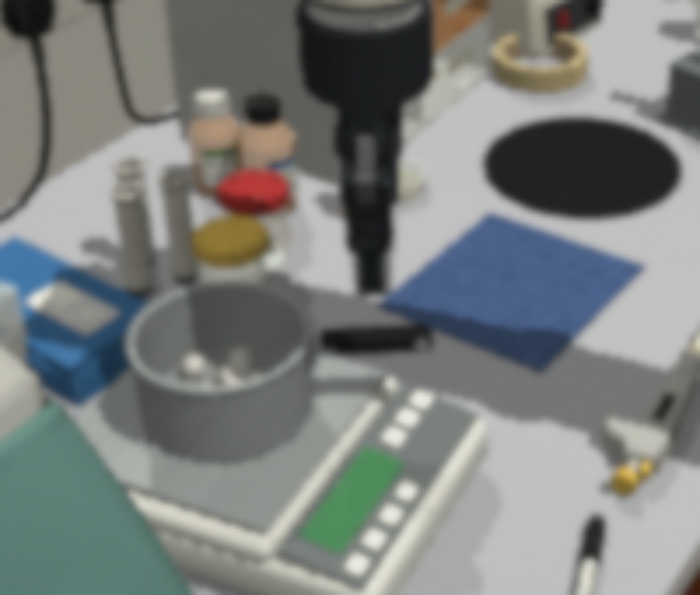

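The gripper at (372,285) is directly above the handle bar, which runs from (320,340) to (430,340). Descend and close.

Scaled: 0.03 m is 0.6, 0.025 m is 0.5.

```bash
echo '[0.6,0.02,0,0.6,0,0.6,0,0,0.5,0,0.6,0,0,0.24,0,0.6,0,0,0,0,0.4,0,0,0,0,0.2,0,0,0,0,0.0,0,0,0,0,0.0,0,0,0,0,0.0,0,0,0,0,0,0,0,0,0,0,0,0,0,0]' > next.json && python3 shift.py next.json 110
```

```text
time_s: 13.3
tcp_pos: [0.5022, 0.1788, 0.096]
tcp_rot: [[0.838, 0.545, 0.002], [0.545, -0.838, 0.002], [0.003, -0.001, -1.0]]
contact_force: [-2.3, 1.5, 7.3]
width: 0.162
gripper_force: 105.7
```

Scaled: -0.012 m is -0.24, -0.01 m is -0.2.

```bash
echo '[0,0,0,-0.1,0,0,0,0,-0.16,0,0,0,0,-0.2,0,0,0,0,-0.24,0,0,0,0,-0.24,0,0,0,0,-0.24,0,0,0,0,-0.16,0,0,0,0,-0.06,0,0,0,0,0,0]' > next.json && python3 shift.py next.json
python3 - <<'E'
from h import *
s=arm.state();print(s['torque'],todelta([.476,-.266,.17]))
c=arm.get_image('side');cv2.imwrite('pics/e1.png',cv2.resize(c['image'][130:300,120:320,::-1],None,fx=2.5,fy=2.5))
E
```

```text
time_s: 14.2
tcp_pos: [0.5016, 0.1773, 0.1649]
tcp_rot: [[0.838, 0.545, 0.001], [0.545, -0.838, 0.0], [0.001, 0.0, -1.0]]
contact_force: [-0.2, 0.1, -7.3]
width: 0.163
gripper_force: 109.7
[-0.40874993  0.5177448  -0.01666193] [-0.26306725  0.35778336 -0.00528059]
```

View pics/e1.png

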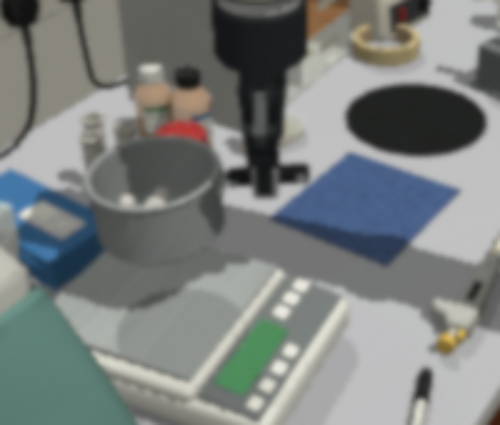

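The pan is lifted level and clear of the balance (rim at (155,165), handle gripped at (265,178)). Next, turn it and carry it to the mat.

Scaled: 4 degrees / 60 = 0.0667.

```bash
echo '[0,0,0,0,0.0167,0,0,0,0,0.0333,0,0,0,0,0.05,0,0,0,0,0.0667,0,0,0,0,0.0667,0,0,0,0,0.0667,0,0,0,0,0.0667,0,0,0,0,0.0667,0,0,0,0,0.05,0,0,0,0,0.0333,0,0,0,0,0.0333,0,0,0,0,0]' > next.json && python3 shift.py next.json
echo '[0,0,0.1,0,0,0,0,0.2,0,0,0,0,0.3,0,0,0,-0.04,0.4,0,0,0,-0.06,0.4,0,0,0,-0.06,0.4,0,0,0,-0.06,0.4,0,0,0,-0.06,0.4,0,0,0,-0.06,0.4,0,0,0,-0.06,0.4,0,0,0,-0.06,0.4,0,0,0,-0.06,0.4,0,0]' > next.json && python3 shift.py next.json
echo '[0,0,0.4,0,0,0,0,0.4,0,0,0,0,0.4,0,0,0,0,0.4,0,0,0,0,0.4,0,0,0,0,0.4,0,0,0,0,0.4,0,0,0,0,0.4,0,0,0,0,0.4,0,0,0,0,0.3,0,0,0,0,0.2,0,0,0,0,0.1,0,0]' > next.json && python3 shift.py next.json
echo '[0,0,0,0,0,0,0,0,0,0,0,0,0,0,0]' > next.json && python3 shift.py next.json
python3 - <<'E'
from h import *
s=arm.state();print(s['tcp_pos'],todelta([.476,-.266,.17]))
E
```

```text
time_s: 15.45
tcp_pos: [0.5013, 0.1773, 0.1642]
tcp_rot: [[1.0, -0.0, -0.0], [-0.0, -1.0, -0.0], [-0.0, 0.0, -1.0]]
contact_force: [0.3, -0.9, -6.3]
width: 0.162
gripper_force: 109.7
time_s: 16.65
tcp_pos: [0.4747, -0.0355, 0.1645]
tcp_rot: [[1.0, -0.002, -0.0], [-0.002, -1.0, -0.001], [-0.0, 0.001, -1.0]]
contact_force: [0.4, -0.1, -7.0]
width: 0.157
gripper_force: 109.7
time_s: 17.85
tcp_pos: [0.4749, -0.2444, 0.1644]
tcp_rot: [[1.0, -0.002, -0.0], [-0.002, -1.0, -0.001], [-0.0, 0.001, -1.0]]
contact_force: [0.4, 0.7, -7.6]
width: 0.16
gripper_force: 109.7
time_s: 18.15
tcp_pos: [0.4756, -0.2414, 0.1642]
tcp_rot: [[1.0, 0.002, -0.001], [0.002, -1.0, 0.001], [-0.001, -0.001, -1.0]]
contact_force: [0.6, -0.8, -7.1]
width: 0.159
gripper_force: 109.7
[ 0.47559883 -0.24140339  0.16419743] [ 0.00034125  0.02459209 -0.00582552]
```

Scaled: 0.02 m is 0.4, 0.015 m is 0.3.

```bash
echo '[0,0,0.2,0,0,0,0,0.2,0,0,0,0,0.1,0.1,0,0,0,0,0.3,0,0,0,0,0.4,0,0,0,0,0.4,0,0,0,0,0.4,0,0,0,0,0.3,0,0,0,0,0.2,0,0,0,0,0.1,0,0,0,0,0,0]' > next.json && python3 shift.py next.json
python3 - <<'E'
from h import *
s=arm.state();print(s['tcp_pos'])
c=arm.get_image('top');cv2.imwrite('pics/f1.png',cv2.resize(c['image'][140:260,260:440,::-1],None,fx=4,fy=4))
E
```

```text
time_s: 19.25
tcp_pos: [0.4755, -0.268, 0.0538]
tcp_rot: [[1.0, -0.0, -0.001], [-0.0, -1.0, 0.0], [-0.001, -0.0, -1.0]]
contact_force: [0.6, 0.5, -6.7]
width: 0.16
gripper_force: 109.8
[ 0.47545859 -0.26804837  0.05384371]
```

View pics/f1.png

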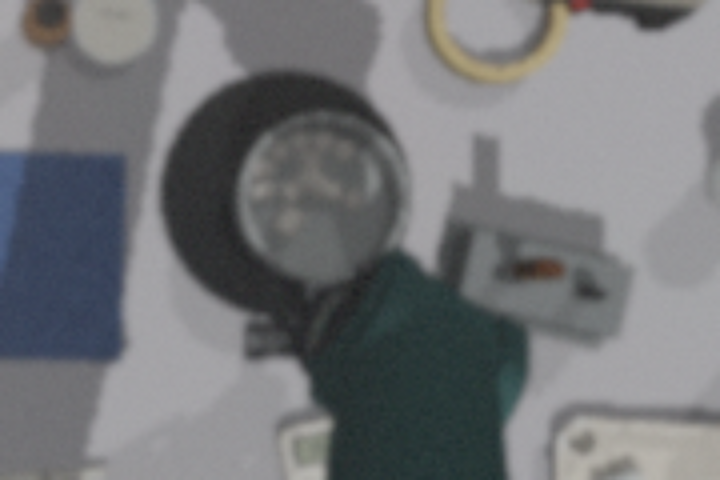

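The rim centre is at crop (323,198), pixel (340.75,189.5), over the mat, with the handle toward the robot. I'll compute the offset.

```bash
python3 - <<'E'
from h import *
c=arm.get_image('top')
print(world(c,[[340.75,189.5]],.08))
E
```

```text
[[ 0.56656298 -0.26701315  0.08      ]]
```

Centred. Set it down.

Scaled: 0.005 m is 0.1, 0.004 m is 0.08.

```bash
echo '[0,0,0,0.1,0,0,0,0,0.08,0,0,0,0,0.06,0,0,0,0,0.04,0,0,0,0,0.02,0,0,0,0,0,0,0,0,0,0,0]' > next.json && python3 shift.py next.json
```

```text
time_s: 20.05
tcp_pos: [0.474, -0.2682, 0.0401]
tcp_rot: [[1.0, -0.001, -0.001], [-0.001, -1.0, -0.0], [-0.001, 0.0, -1.0]]
contact_force: [-6.0, -0.6, 3.9]
width: 0.159
gripper_force: 111.2
```

Scaled: -0.05 m is -1, -0.03 m is -0.6.

```bash
echo '[0.25,0,0,0,0,0.45,0,0,0,0,0.6,0,0,0,0,0.6,0,0,0,0,0.6,0,0,-0.6,0,0.6,0,0,-1,0,0.6,0,0,-1,0,0.6,0,0,-1,0,0.6,-0.2,-1,-0.6,0,0.6,0,-1,0,0,0.6,0,-1,0,0,0.6,0,-1,0,0]' > next.json && python3 shift.py next.json 60
python3 - <<'E'
from h import *
s=arm.state();print(s['tcp_pos'])
c=shot('top','g.png');e=shot('side','g2.png')
a=cv2.resize(c['image'][150:240,290:430,::-1],None,fx=5.7,fy=5.7,interpolation=cv2.INTER_CUBIC)[:, :798]
b=cv2.resize(e['image'][100:200,230:380,::-1],None,fx=5.3,fy=5.3,interpolation=cv2.INTER_CUBIC)
cv2.imwrite('pics/g1.png',a);cv2.imwrite('pics/g3.png',b)
E
```

```text
time_s: 21.25
tcp_pos: [0.4673, -0.0737, 0.2455]
tcp_rot: [[1.0, -0.0, 0.002], [-0.0, -1.0, 0.0], [0.002, -0.0, -1.0]]
contact_force: [0.9, 0.2, -0.4]
width: 0.601
gripper_force: 0.0
[ 0.46730716 -0.07371877  0.24546319]
```

View pics/g1.png

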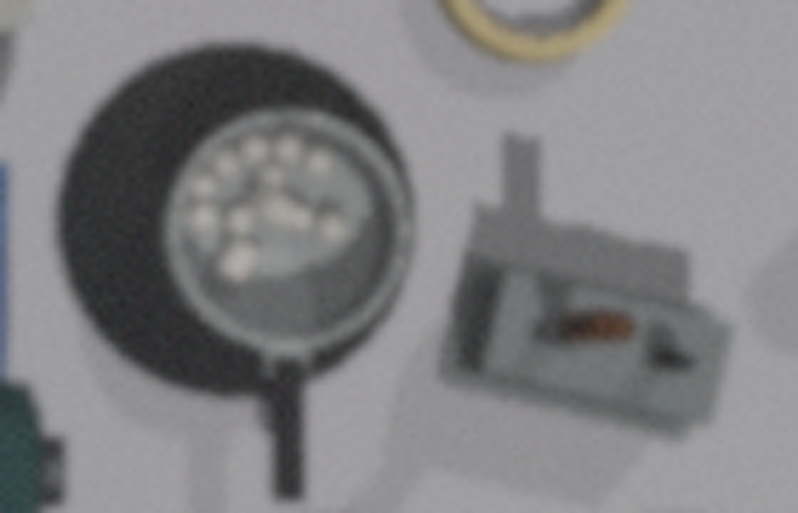

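View pics/g3.png

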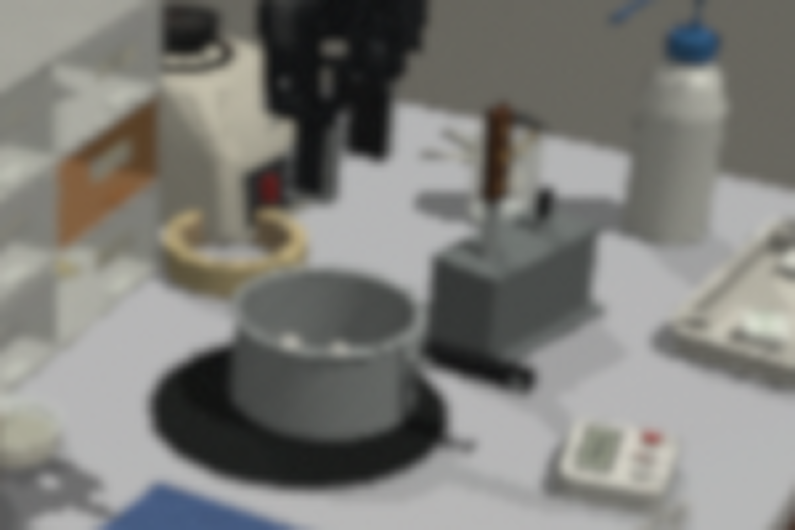

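The pan stands upright on the mat, rim centre at top-crop (290,232). The mat centre is at (237,219), which is better than my first shadow-biased estimate. The spatula handle top is near (607,326) in the top crop and (500,106) in the side crop. The blade enters the slot at (492,262).

```bash
python3 - <<'E'
from h import *
c=arm.get_image('top');e=arm.get_image('side')
T=lambda x,y:(290+x/5.7,150+y/5.7); S=lambda x,y:(230+x/5.3,100+y/5.3)
print('mat',world(c,[T(237,219)],.004),'pan',world(c,[T(290,232)],.064),'hend',world(c,[T(287,360),T(288,497)],.06))
print('side pan rim',world(e,[S(325,313)],.064),'side mat', world(e,[S(298,400)],.004))
print('top of spat: top',world(c,[T(607,326)],.158),'side',world(e,[S(500,106)],.158))
print('handle bottom side',world(e,[S(497,198)],.097),'slot side',world(e,[S(492,262)],.062))
# stand top corners from top view
print('stand top', world(c,[T(505,268),T(722,322),T(690,425),T(480,370)],.062))
print('stand side', world(e,[S(435,258),S(497,278),S(598,232)],.062))
E
```

```text
mat [[ 0.57328771 -0.25306608  0.004     ]] pan [[ 0.56399627 -0.2698558   0.064     ]] hend [[ 0.50281799 -0.26812459  0.06      ]
 [ 0.43745413 -0.26755945  0.06      ]]
side pan rim [[ 0.56382889 -0.2620089   0.064     ]] side mat [[ 0.57604013 -0.25693919  0.004     ]]
top of spat: top [[ 0.51759897 -0.39217861  0.158     ]] side [[ 0.51843005 -0.39485984  0.158     ]]
handle bottom side [[ 0.51573876 -0.39759762  0.097     ]] slot side [[ 0.50863086 -0.38088585  0.062     ]]
stand top [[ 0.54600245 -0.37178003  0.062     ]
 [ 0.51953216 -0.47312114  0.062     ]
 [ 0.47080964 -0.45706408  0.062     ]
 [ 0.49747048 -0.35907201  0.062     ]]
stand side [[ 0.54089187 -0.36723916  0.062     ]
 [ 0.49733449 -0.36207206  0.062     ]
 [ 0.46822732 -0.45709436  0.062     ]]
```

The pan is wholly on the mat, with about 19 mm of margin. The stand is yawed about −15°, and the spatula top is at about (0.518,−0.3935). Next I turn the tool and go above the spatula.

Scaled: -0.03 m is -0.6, -8.6 degrees / 60 = -0.1433.

```bash
echo '[0.6,0,0,-0.6,-0.1383,0.6,0,0,0,-0.1383,0.6,0,0,0,-0.1383,0.6,0,0,0,-0.1383,0.6,0,0,0,-0.1383,0.6,0,0,0,-0.1383,0.6,0,0,0,-0.1383,0.6,0,0,0,-0.1383,0.6,0,0,0,-0.1433,0.6,0,0,0,0,0.6,0,0,0,0]' > next.json && python3 shift.py next.json 60
python3 - <<'E'
from h import *
s=arm.state();print(s['tcp_pos'],todelta([.517,-.3935,.19]))
E
```

```text
time_s: 22.55
tcp_pos: [0.467, -0.077, 0.2746]
tcp_rot: [[0.264, 0.964, 0.0], [0.964, -0.264, -0.0], [-0.0, 0.0, -1.0]]
contact_force: [0.4, 0.5, -0.1]
width: 0.602
gripper_force: 0.0
[ 0.46704595 -0.0770331   0.27464473] [-0.29198116  0.13182276  0.08474194]
```

Scaled: 0.04 m is 0.8, -0.038 m is -0.76.

```bash
echo '[0.5,-0.72,0.33,0,0,0.5,-0.72,0.33,0,0,0.5,-0.72,0.33,0,0,0.5,-0.72,0.33,0,0,0.5,-0.72,0.33,0,0,0.5,-0.72,0.33,0,0,0.5,-0.76,0.33,0,0,0.5,-0.76,0.33,0,0,0.5,0,0,0.8,0,0.5,0,0,0.8,0,0.5,0,0,0,0,0.5,0,0,0,0]' > next.json && python3 shift.py next.json 60
python3 - <<'E'
from h import *
s=arm.state();print(s['tcp_pos'],todelta([.517,-.3935,.108]))
c=arm.get_image('top');e=arm.get_image('side')
a=cv2.resize(c['image'][180:240,370:430,::-1],None,fx=6.5,fy=6.5); b=cv2.resize(e['image'][90:150,290:350,::-1],None,fx=6.5,fy=6.5)
cv2.imwrite('pics/i1.png',np.hstack([a,b]))
E
```

```text
time_s: 23.75
tcp_pos: [0.5187, -0.3918, 0.1945]
tcp_rot: [[0.26, 0.966, -0.001], [0.966, -0.26, 0.001], [0.0, -0.002, -1.0]]
contact_force: [1.1, 0.1, -0.1]
width: 0.499
gripper_force: 0.0
[ 0.51867596 -0.39177347  0.19446607] [-0.00212008 -0.00103145  0.0864674 ]
```

View pics/i1.png

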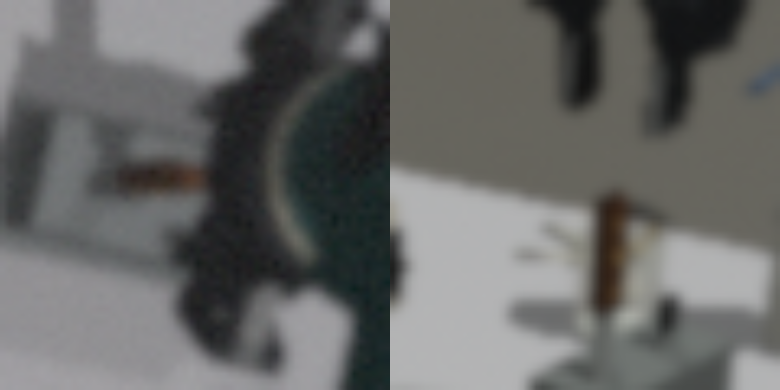

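In the side view the fingertips at (577,100) and (668,125) straddle the handle at (617,195). Descend and grip.

The rows are not in the units I measure in: shifts go in shares of 50 mm and turns go in shares of 60 degrees. I convert before sending: 0.03 m is 0.6, 0.018 m is 0.36.

```bash
echo '[0.5,-0.04,-0.02,0.6,0,0.5,0,0,0.6,0,0.5,0,0,0.36,0,0.5,0,0,0.16,0,0.5,0,0,0,0,0.35,0,0,0,0,0.2,0,0,0,0,0.1,0,0,0,0,0.0,0,0,0,0,0.0,0,0,0,0,0,0,0,0,0,0,0,0,0,0]' > next.json && python3 shift.py next.json 60
python3 -c "
from h import *
s=arm.state();print(s['tcp_pos'],s['contact_force'],s['torque'])"
```

```text
time_s: 25.05
tcp_pos: [0.5178, -0.3939, 0.1104]
tcp_rot: [[0.259, 0.966, 0.001], [0.966, -0.259, -0.001], [-0.001, 0.001, -1.0]]
contact_force: [-1.0, 0.2, 5.7]
width: 0.13
gripper_force: 58.6
[ 0.51780533 -0.39392907  0.11035473] [-0.99930904  0.22162118  5.72003283] [0.19524917 0.44795033 0.0024774 ]
```

Scaled: -0.02 m is -0.4, -0.015 m is -0.3.

```bash
echo '[0,0,0,-0.1,0,0,0,0,-0.2,0,0,0,0,-0.3,0,0,0,0,-0.4,0,0,0,0,-0.4,0,0,0,0,-0.4,0,0,0,0,-0.3,0,0,0,0,-0.2,0,0,0,0,-0.1,0,0,0,0,0,0]' > next.json && python3 shift.py next.json 100
python3 - <<'E'
from h import *
s=arm.state();print(s['tcp_pos'],s['torque'],todelta([.564-.02,-.267-.02,.2304]))
c=arm.get_image('top');e=arm.get_image('side')
a=cv2.resize(c['image'][150:240,310:420,::-1],None,fx=3.6,fy=3.6); b=cv2.resize(e['image'][60:180,270:380,::-1],None,fx=3.6,fy=3.6,interpolation=cv2.INTER_CUBIC)
a=cv2.copyMakeBorder(a,0,b.shape[0]-a.shape[0],0,0,0)
cv2.imwrite('pics/j1.png',np.hstack([a,b]))
E
```

```text
time_s: 26.05
tcp_pos: [0.5178, -0.3935, 0.2293]
tcp_rot: [[0.259, 0.966, 0.001], [0.966, -0.259, -0.0], [-0.0, 0.001, -1.0]]
contact_force: [-0.0, -0.2, -1.0]
width: 0.125
gripper_force: 97.2
[ 0.51776228 -0.39347039  0.22925402] [-0.01435539  0.007824   -0.01710233] [ 0.10963357 -0.00218376 -0.00117723]
```

View pics/j1.png

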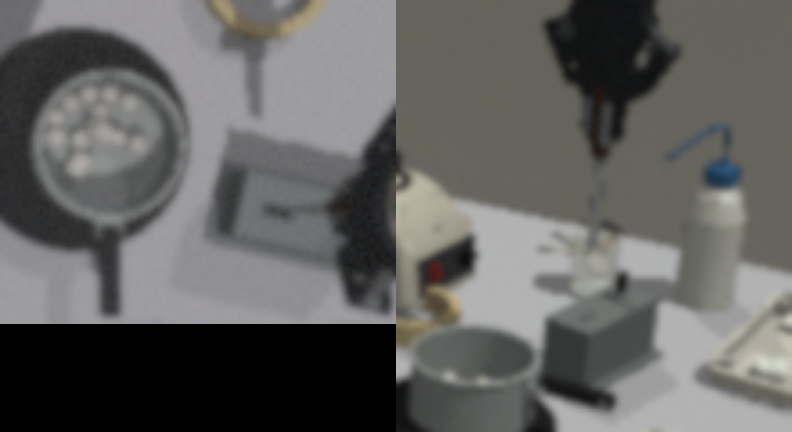

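The spatula is out and hanging straight. In the side view its tip is at about (592,250), and the empty slot shows at top-crop (277,211). Compute the tip and slot positions.

```bash
python3 - <<'E'
from h import *
c=arm.get_image('top');e=arm.get_image('side')
print(world(e,[(270+196/3.6,60+250/3.6),(270+202/3.6,60+155/3.6)],.127)[0], world(e,[(270+202/3.6,60+155/3.6)],.215), 'slot',world(c,[(386.9,208.6)],.062))
P=arm.state()['tcp_pos'];print(pix(e,[[P[0],P[1],.127],[P[0],P[1],.215]]))
E
```

```text
[ 0.51432629 -0.39300084  0.127     ] [[ 0.51760888 -0.39427924  0.215     ]] slot [[ 0.51436851 -0.39347028  0.062     ]]
[[323.67109292 129.27038315]
 [326.13056148 103.21422906]]
```

Scaled: 0.03 m is 0.6, 0.025 m is 0.5.

```bash
echo '[0,0.2,0,0,0,0,0.4,0,0,0,0,0.5,-0.02,0,0,0,0.5,-0.02,0,0,0,0.4,0,0,0,0,0.2,0,0,0,0,0,0,0,0,0,0,0,0.4,0,0,0,0,0.6,0,0,0,0,0.4,0,0,0,0,0,0]' > next.json && python3 shift.py next.json
python3 - <<'E'
from h import *
s=arm.state();print(s['tcp_pos'],todelta([.544,-.287,.1165]))
E
```

```text
time_s: 27.35
tcp_pos: [0.5413, -0.2872, 0.1557]
tcp_rot: [[0.261, 0.965, -0.006], [0.965, -0.26, 0.002], [-0.0, -0.007, -1.0]]
contact_force: [-0.1, -0.5, -0.7]
width: 0.129
gripper_force: 97.3
[ 0.54126093 -0.28718811  0.15572436] [0.00089534 0.0028508  0.03920663]
```

Scaled: 0.015 m is 0.3, 0.01 m is 0.2.

```bash
echo '[0,0.02,0.02,0.3,0,0,0,0,0.2,0,0,0,0,0.14,0,0,0,0,0.1,0,0,0,0,0.06,0,0,0,0,0,0,0,0,0,0,0]' > next.json && python3 shift.py next.json
python3 - <<'E'
from h import *
s=arm.state();print(s['tcp_pos'],s['contact_force'],s['torque'],todelta([.544,-.287,.1165]))
E
```

```text
time_s: 28.05
tcp_pos: [0.5455, -0.286, 0.119]
tcp_rot: [[0.259, 0.966, 0.0], [0.966, -0.259, -0.0], [-0.0, 0.001, -1.0]]
contact_force: [0.3, -0.3, -1.1]
width: 0.125
gripper_force: 97.3
[ 0.54553085 -0.28595877  0.11897989] [ 0.33688866 -0.25018636 -1.05300026] [-0.02280182 -0.02267467 -0.03784523] [-0.00140139 -0.00121084  0.00247941]
```

Scaled: 0.0025 m is 0.05, -0.001 m is -0.02.

```bash
echo '[0,-0.02,-0.02,0.05,0,0,0,0,0,0]' > next.json && python3 shift.py next.json
echo '[0,0.204,-0.204,0,0,0,0.28,-0.076,0,0,0,0.28,0.076,0,0,0,0.204,0.204,0,0,0,0.076,0.28,0,0,0,-0.076,0.28,0,0,0,-0.204,0.204,0,0,0,-0.28,0.076,0,0,0,-0.28,-0.076,0,0,0,-0.204,-0.204,0,0,0,-0.076,-0.28,0,0,0,0.076,-0.28,0,0]' > next.json && python3 shift.py next.json
python3 - <<'E'
from h import *
s=arm.state();print(s['tcp_pos'],s['contact_force'],s['torque'],todelta([.544,-.287,.1165]))
c=shot('top','k.png')
m=cv2.imread('pics/g.png').astype(int)-c['image'][:,:,::-1].astype(int)
print('handle change',abs(m[216:236,336:345]).mean(),abs(m[150:170,400:420]).mean())
E
```

```text
time_s: 28.25
tcp_pos: [0.5438, -0.2868, 0.1162]
tcp_rot: [[0.259, 0.966, -0.0], [0.966, -0.259, -0.0], [-0.0, -0.0, -1.0]]
contact_force: [-0.5, 0.9, -0.5]
width: 0.124
gripper_force: 97.3
time_s: 29.45
tcp_pos: [0.5415, -0.2893, 0.1164]
tcp_rot: [[0.262, 0.965, 0.0], [0.965, -0.262, -0.002], [-0.002, 0.001, -1.0]]
contact_force: [0.3, -0.1, 0.2]
width: 0.13
gripper_force: 97.9
[ 0.5414805  -0.28934345  0.11643494] [ 0.30279684 -0.12300159  0.21620349] [-0.05074579 -0.44749486 -0.00189631] [ 2.92180667e-03  1.81714939e-03 -7.01618574e-05]
handle change 7.37962962962963 7.1525
```

Scaled: -0.015 m is -0.3, -0.0119 m is -0.238.

```bash
echo '[0,0.184,-0.238,0,0,0,0.3,-0.082,0,0,0,0.3,0.082,0,0,0,0.218,0.218,0,0,0,0.082,0.3,0,0,0,-0.082,0.3,0,0,0,-0.218,0.218,0,0,0,-0.3,0.082,0,0,0,-0.3,-0.082,0,0,0,-0.218,-0.218,0,0,0,-0.082,-0.3,0,0,0,0.082,-0.3,0,0]' > next.json && python3 shift.py next.json
echo '[0,0.218,-0.218,0,0,0,0.3,-0.082,0,0,0,0.3,0.082,0,0,0,0.218,0.218,0,0,0,0.082,0.3,0,0,0,-0.082,0.3,0,0,0,-0.218,0.218,0,0,0,-0.3,0.082,0,0,0,-0.3,-0.082,0,0,0,-0.218,-0.218,0,0,0,-0.082,-0.3,0,0,0,0.082,-0.3,0,0]' > next.json && python3 shift.py next.json
python3 -c "
from h import *
m=cv2.imread('pics/g.png').astype(int)-arm.get_image('top')['image'][:,:,::-1].astype(int)
s=arm.state();print(s['contact_force'],s['torque'],'handle change',abs(m[216:236,336:345]).mean())"
```

```text
time_s: 30.7
tcp_pos: [0.5429, -0.2912, 0.117]
tcp_rot: [[0.262, 0.965, 0.006], [0.965, -0.262, -0.003], [-0.002, 0.007, -1.0]]
contact_force: [6.5, -3.1, -1.4]
width: 0.127
gripper_force: 98.6
time_s: 31.9
tcp_pos: [0.541, -0.2913, 0.1167]
tcp_rot: [[0.263, 0.965, 0.002], [0.965, -0.263, -0.003], [-0.002, 0.002, -1.0]]
contact_force: [-0.3, -0.2, 0.2]
width: 0.127
gripper_force: 99.0
[-1.12036317  0.49017319 -0.87415999] [-0.02785321 -0.12928101 -0.01403713] handle change 68.67777777777778
```

Scaled: -0.015 m is -0.3, -0.0109 m is -0.218.

```bash
echo '[0,0.218,-0.218,0,0,0,0.3,-0.082,0,0,0,0.3,0.082,0,0,0,0.218,0.218,0,0,0,0.082,0.3,0,0,0,-0.082,0.3,0,0,0,-0.218,0.218,0,0,0,-0.3,0.082,0,0,0,-0.3,-0.082,0,0,0,-0.218,-0.218,0,0,0,-0.082,-0.3,0,0,0,0.082,-0.3,0,0]' > next.json && python3 shift.py next.json
echo '[0,0.218,-0.218,0,0,0,0.3,-0.082,0,0,0,0.3,0.082,0,0,0,0.218,0.218,0,0,0,0.082,0.3,0,0,0,-0.082,0.3,0,0,0,-0.218,0.218,0,0,0,-0.3,0.082,0,0,0,-0.3,-0.082,0,0,0,-0.218,-0.218,0,0,0,-0.082,-0.3,0,0,0,0.082,-0.3,0,0]' > next.json && python3 shift.py next.json
echo '[0,0.218,-0.218,0,0,0,0.3,-0.082,0,0,0,0.3,0.082,0,0,0,0.218,0.218,0,0,0,0.082,0.3,0,0,0,-0.082,0.3,0,0,0,0,0,0,0,0,0,0,0,0,0,0,0,-0.4,0,0,0,0,-0.8,0,0,0,0,-0.8,0,0,0,0,-0.3,0]' > next.json && python3 shift.py next.json
python3 -c "
from h import *
m=cv2.imread('pics/g.png').astype(int)-arm.get_image('top')['image'][:,:,::-1].astype(int)
s=arm.state();print(s['tcp_pos'],s['contact_force'],s['torque'],'handle change',abs(m[216:236,336:345]).mean(),todelta([.5178,-.3939,.2293]))"
```

```text
time_s: 33.15
tcp_pos: [0.542, -0.2898, 0.1161]
tcp_rot: [[0.261, 0.965, 0.001], [0.965, -0.261, -0.002], [-0.001, 0.001, -1.0]]
contact_force: [-0.1, 0.3, -0.2]
width: 0.127
gripper_force: 98.9
time_s: 34.35
tcp_pos: [0.5436, -0.2913, 0.1171]
tcp_rot: [[0.261, 0.965, 0.006], [0.965, -0.261, -0.004], [-0.003, 0.006, -1.0]]
contact_force: [0.4, -0.7, -0.7]
width: 0.124
gripper_force: 99.1
time_s: 35.55
tcp_pos: [0.5868, -0.2462, 0.2352]
tcp_rot: [[0.259, 0.966, 0.006], [0.966, -0.259, -0.002], [-0.0, 0.006, -1.0]]
contact_force: [0.8, -0.7, -0.4]
width: 0.125
gripper_force: 99.2
[ 0.58732034 -0.24637816  0.23624739] [ 0.57479687 -0.77346799  0.79408582] [ 0.00214024 -0.01594505  0.01857872] handle change 34.166666666666664 [-0.16048286 -0.02903551  0.00679899]
```

Scaled: -0.03 m is -0.6, -0.02 m is -0.4.

```bash
echo '[0,-0.2,-0.04,0,0,0,-0.4,-0.08,0,0,0,-0.6,-0.1,0,0,0,-0.6,-0.1,0,0,0,-0.6,-0.12,0,0,0,-0.4,-0.08,0,0,0,-0.3,-0.04,0,0,0,-0.1,-0.02,0,0,0,0,0,0,0,0,0,0,0,0,0,0,0,0,0]' > next.json && python3 shift.py next.json
python3 - <<'E'
from h import *
s=arm.state();print(s['tcp_pos'],todelta([.5178,-.3939,.2293]))
c=shot('top','l.png');e=shot('side','l2.png')
a=cv2.resize(c['image'][150:240,310:420,::-1],None,fx=3.6,fy=3.6,interpolation=cv2.INTER_CUBIC); b=cv2.resize(e['image'][75:155,295:350,::-1],None,fx=7.2,fy=7.2,interpolation=cv2.INTER_CUBIC)
a=cv2.copyMakeBorder(a,0,b.shape[0]-a.shape[0],0,0,0)
cv2.imwrite('pics/l1.png',np.hstack([a,b]))
E
```

```text
time_s: 36.7
tcp_pos: [0.5167, -0.391, 0.231]
tcp_rot: [[0.256, 0.967, 0.0], [0.967, -0.256, 0.001], [0.001, 0.0, -1.0]]
contact_force: [0.8, 0.1, -0.4]
width: 0.123
gripper_force: 99.2
[ 0.51667586 -0.39100724  0.23104805] [-0.00251035  0.00182741  0.00174531]
```

View pics/l1.png

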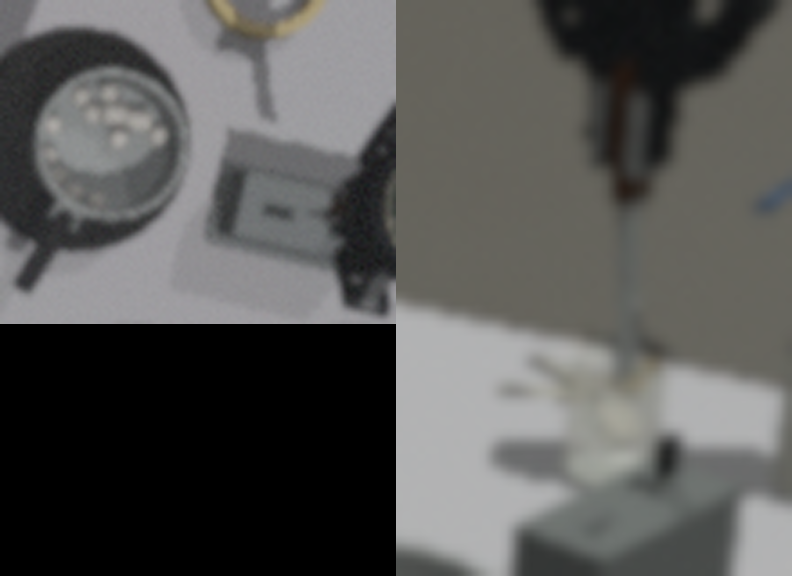

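The pan has turned on its axis (handle now at (40,255) in the left crop), but it is still on the mat at the same centre with everything in it. In the side crop the blade, from (630,195) to (625,370), looks tilted in the grip. I'll measure that tilt in the gripper's plane.

```bash
python3 - <<'E'
from h import *
e=arm.get_image('side'); A=np.mean([arm.get_image('side')['image'].astype(float) for _ in range(12)],0)
np.save('A.npy',A)
s=arm.state();P=np.array(s['tcp_pos']);R=np.array(s['tcp_rot']);print(P)
k,d=K(e);Rc=np.array(e['R']);o=-Rc.T@np.array(e['t']);n=R[:,1]
def plane(px):
    p=cv2.undistortPoints(np.array(px,float).reshape(-1,1,2),k,d).reshape(-1,2); v=np.c_[p,np.ones(len(p))]@Rc
    X=o+v*(((P-o)@n)/(v@n))[:,None]; return np.c_[(X-P)@R[:,0],X[:,2]]
for r in range(86,131,2):
    row=A[r:r+2,316:340].mean(0); bg=np.median(np.r_[A[r:r+2,310:318].mean(0),A[r:r+2,336:342].mean(0)],axis=0)
    w=np.linalg.norm(row-bg,axis=1); w[w<6]=0
    x=np.arange(316,340); cx=(w*x).sum()/w.sum() if w.sum() else np.nan
    print(r,round(cx,2),plane([[cx,r+.5]]).round(4)[0] if cx==cx else '', ' '.join(f'{v:.0f}' for v in (row[:,2]-row[:,0]+0*w)), '|',' '.join(f'{v:.0f}' for v in w))
E
```

```text
[ 0.51560594 -0.39281738  0.23120372]
86 329.56 [-0.0076  0.2673] -9 -10 -10 -9 -9 -8 -5 -2 -2 -8 -16 -15 -8 -1 1 2 2 1 -1 -3 -5 -6 -7 -7 | 0 0 0 0 6 26 61 83 94 111 121 119 115 115 123 132 134 128 110 86 64 47 36 28
88 328.22 [-0.0016  0.2622] -9 -9 -9 -10 -9 -7 -3 -1 -2 -8 -13 -9 -3 -1 1 1 1 -2 -5 -8 -8 -9 -9 -9 | 0 0 0 0 8 30 62 76 87 110 117 100 81 79 97 122 130 106 63 27 9 0 0 0
90 327.99 [-0.0014  0.256 ] -9 -9 -9 -10 -9 -7 -3 -1 -2 -8 -11 -6 -2 -0 1 2 1 -3 -6 -8 -9 -9 -9 -9 | 0 0 0 0 8 29 60 75 92 115 114 89 66 67 93 122 129 98 50 14 0 0 0 0
92 328.05 [-0.0027  0.2493] -9 -10 -9 -10 -9 -7 -3 -1 -2 -9 -10 -5 -1 0 1 2 1 -3 -6 -8 -9 -9 -9 -9 | 0 0 0 0 7 27 56 72 96 120 112 83 62 68 98 126 130 99 50 14 0 0 0 0
94 328.14 [-0.0041  0.2426] -9 -9 -9 -9 -9 -8 -4 -2 -3 -9 -9 -4 -1 -0 1 2 0 -3 -7 -8 -9 -9 -9 -9 | 0 0 0 0 0 19 43 67 99 122 109 78 60 71 104 128 122 89 44 12 0 0 0 0
96 327.69 [-0.0028  0.2365] -10 -9 -9 -9 -9 -8 -6 -4 -4 -9 -8 -3 -1 -0 0 -0 -3 -6 -8 -9 -9 -9 -9 -9 | 0 0 0 0 0 8 26 55 92 117 105 77 61 73 97 100 77 45 18 0 0 0 0 0
98 327.23 [-0.0013  0.2303] -9 -9 -10 -9 -9 
[... 2027 characters left out ...]
 113 112 112
124 329.82 [-0.0291  0.1356] -4 -4 -3 -4 -4 -4 -4 -3 -3 -3 -1 -1 -5 -12 -16 -12 -6 -5 -5 -6 -7 -8 -8 -8 | 19 32 37 32 27 28 28 23 10 21 64 81 77 77 88 85 68 60 58 58 63 69 74 76
126 327.39 [-0.0167  0.1322] -4 -6 -8 -9 -9 -8 -7 -7 -8 -7 -5 -7 -12 -16 -13 -8 -3 -1 0 -0 -1 -2 -3 -3 | 12 21 19 16 12 9 9 10 16 37 66 72 62 49 40 25 0 20 24 21 12 0 11 17
128 326.03 [-0.0103  0.127 ] -7 -9 -10 -11 -11 -10 -9 -9 -10 -11 -12 -13 -14 -11 -6 -4 -2 0 1 1 1 1 1 1 | 7 25 45 50 44 44 47 47 50 62 73 73 63 47 35 22 0 17 22 22 22 20 20 18
130 325.05 [-0.006   0.1213] -2 -3 -5 -7 -8 -7 -7 -9 -9 -10 -10 -8 -6 -5 -4 -3 -1 1 1 1 1 1 2 1 | 6 24 40 47 48 52 56 46 37 37 43 50 52 49 44 31 9 0 9 9 9 9 9 9
```

```bash
python3 - <<'E'
from h import *
A=np.load('A.npy'); e=arm.get_image('side'); c=arm.get_image('top'); T=np.mean([arm.get_image('top')['image'].astype(float) for _ in range(12)],0)
np.set_printoptions(linewidth=200)
G=A.mean(2); H=T.mean(2)
print('side 140..153 x 312..336\n',G[140:154,312:336].round().astype(int)); print('top 200..216 x 376..400\n',H[202:216,376:398].round().astype(int))
s=arm.state();P=np.array(s['tcp_pos']);x=np.array(s['tcp_rot'])[:,0];print(P)
E
```

```text
side 140..153 x 312..336
 [[128 119 113 112 112 113 121 138 149 153 155 155 154 149 141 130 117 108  93  64  50  69  92 106]
 [156 143 135 133 132 128 123 126 135 143 146 145 138 130 120 107  94  90  85  70  70  85 101 109]
 [173 167 164 163 162 155 141 130 125 126 130 127 122 116 110  99  89  84  80  78  84  93 103 110]
 [178 177 176 176 174 168 156 142 127 118 117 116 114 113 111 106 102  97  89  89  94  98 103 108]
 [178 178 177 174 169 160 147 133 122 115 114 113 113 113 113 112 111 108 104 102 102 101 102 104]
 [177 174 169 160 149 137 126 119 115 113 112 111 111 111 112 113 113 113 112 110 107 104 100  99]
 [168 160 149 137 127 119 115 114 112 111 108 106 106 109 112 113 113 113 113 112 110 104  97  91]
 [146 133 124 118 115 114 113 112 110 106 102 100 103 108 112 113 113 113 112 110 105  98  89  82]
 [113 102 103 107 110 111 111 110 107 102  97  99 105 110 112 113 112 110 107 102  94  86  80  76]
 [ 88  75  81  91  99 104 107 109 108 105 102 106 110 111 112 110 107 102  95  87  81  77  74  74]
 [ 77  61  62  70  79  86  93 100 105 107 108 110 111 110 107 102  95  87  81  77  7
[... 950 characters left out ...]
107 111 113 113 109 105]
 [ 97 111 114 114 114 112 105  96  88  83  78  74  71  71  79  95 107 113 113 110 103  97]
 [102 112 114 114 115 113 110 106 102 100  95  90  85  83  88  99 109 113 114 111 106  99]
 [106 114 115 114 115 115 113 112 112 109 107 104 101  99 101 105 110 113 114 113 111 107]
 [109 114 115 115 114 115 114 115 114 113 113 112 110 110 109 110 112 113 114 114 113 113]
 [110 114 114 115 115 115 114 114 114 114 115 114 113 113 114 114 114 114 114 114 114 114]
 [107 111 112 114 114 114 115 114 115 115 114 114 114 114 114 114 114 114 113 114 114 114]
 [100 103 105 108 110 111 112 113 113 114 114 115 115 114 115 114 114 114 114 113 114 114]]
[ 0.51565679 -0.39274889  0.23117072]
```

```bash
python3 - <<'E'
from h import *
e=arm.get_image('side');c=arm.get_image('top')
a=world(e,[[322.7,147.4]],.062)[0];b=world(c,[[387.0,208.4]],.062)[0];print(a,b)
s=arm.state();P=np.array(s['tcp_pos']);R=np.array(s['tcp_rot'])
for q in(a,b,(a+b)/2): print((R.T@(q-P)).round(4))
print(todelta([.5178,-.3939,.231]).round(4), np.degrees(np.arctan2(R[1,0],R[0,0])))
E
```

```text
[ 0.51500454 -0.39476633  0.062     ] [ 0.51490919 -0.39374924  0.062     ]
[-2.100e-03 -1.000e-04  1.692e-01]
[-0.0011 -0.0005  0.1692]
[-0.0016 -0.0003  0.1692]
[-0.0005  0.0024  0.0002] 75.01275098042075
```

Scaled: 0.02 m is 0.4, 0.008 m is 0.16.

```bash
echo '[0,0.14,0,0,0,0,0.12,0,0,0,0,0,0,0.2,0,0,0,0,0.4,0,0,0,0,0.4,0,0,0,0,0.16,0,0,0,0,0,0,0,0,0,0,0]' > next.json && python3 shift.py next.json 60
python3 - <<'E'
from h import *
e=arm.get_image('side'); B=np.mean([arm.get_image('side')['image'].astype(float) for _ in range(10)],0); A=np.load('A.npy')
s=arm.state();print(s['tcp_pos'],s['contact_force'])
D=(B-A); np.set_printoptions(linewidth=200)
print(D[124:150:2,314:334].mean(2).round().astype(int))
E
```

```text
time_s: 39.05
tcp_pos: [0.5194, -0.3804, 0.1734]
tcp_rot: [[0.259, 0.966, 0.0], [0.966, -0.259, -0.0], [-0.0, 0.001, -1.0]]
contact_force: [-0.6, -0.3, -0.4]
width: 0.123
gripper_force: 99.2
[ 0.51902177 -0.38024365  0.17333912] [-1.24612056 -0.62568728 -0.71160308]
[[  1   1   1   1   1   1  -2 -16 -44 -57 -40  -6  25  30  18   7   2   0   0   1]
 [  1   1   1   1   1   1  -2 -13 -36 -48 -34   0  33  39  24   8   2   1   1   1]
 [  1   1   1   1   1   1  -1 -11 -29 -38 -27  -7   7   8   5   2   1   1   1   1]
 [  1   1   1   1   1   1  -1  -9 -29 -43 -37 -18  -4   1   1   1   1   1   1   1]
 [  1   1   1   1   1   1  -1 -11 -36 -52 -43 -20  -4   1   1   1   1   1   1   1]
 [  1   1   1   1   1   1  -1 -13 -36 -44 -34 -15  -3   1   1   1   1   1   1   1]
 [  1   1   1   1   1   1  -2 -15 -40 -48 -32 -11  -1   1   1   1   1   1   0   0]
 [  1   1   1   1   1   0  -4 -19 -46 -54 -36 -11  -1   1   1   1   1   1   0   0]
 [  1   1   1   1   1   0  -4 -20 -45 -52 -34 -11  -1   1   1   1   1   1   0   0]
 [  1   1   1   1   1   1  -3 -15 -29 -27 -16  -5   0   1   0   1   1   0   0   0]
 [  0   0   0   0  -1  -1  -3  -8 -10  -8  -4  -1   1   1   0   1   1   0   1   0]
 [ -6 -11 -16 -22 -25 -23 -19 -14  -6  -1   0   0   1   1   1   1   1   1   1   1]
 [ -1  -1  -3  -7  -9 -11 -13 -10  -4  -3  -3  -3  -2   0   1   1   1   0   1   1]]
```

```bash
python3 - <<'E'
from h import *
e=arm.get_image('side');s=arm.state();P=np.array(s['tcp_pos']);R=np.array(s['tcp_rot'])
k,d=K(e);Rc=np.array(e['R']);o=-Rc.T@np.array(e['t']);n=R[:,1]
def plane(px):
    p=cv2.undistortPoints(np.array(px,float).reshape(-1,1,2),k,d).reshape(-1,2); v=np.c_[p,np.ones(len(p))]@Rc
    X=o+v*(((P-o)@n)/(v@n))[:,None]; return np.c_[(X-P)@R[:,0],X[:,2]].round(4)
print(plane([[323.0,131],[322.9,137],[322.8,140],[322.5,143.2],[322.7,147.4]]))
a=(world(e,[[322.7,147.4]],.062)[0]-P)@R; print(a)
print(pix(e,[P+R@np.array([a[0]+.0,a[1],P[2]-.0708]), P+R@np.array([a[0]+.0025,0,P[2]-.0708])]))
E
```

```text
[[-0.0083  0.1227]
 [-0.0109  0.1008]
 [-0.0119  0.0898]
 [-0.0119  0.0783]
 [-0.0153  0.0619]]
[-0.01511781 -0.00014466  0.11127823]
[[322.93529631 144.98836989]
 [322.42907788 145.19877937]]
```

Scaled: 0.006 m is 0.12, -0.0005 m is -0.01.

```bash
echo '[0,0,0,0.12,0,0,-0.01,0,0.12,0,0,-0.01,0,0.12,0,0,-0.01,0,0.12,0,0,0,0,0,0]' > next.json && python3 shift.py next.json 45
python3 -c "
from h import *
s=arm.state();print(s['contact_force'],s['torque'])"
```

```text
time_s: 40.15
tcp_pos: [0.5186, -0.3816, 0.148]
tcp_rot: [[0.259, 0.966, -0.001], [0.966, -0.259, 0.0], [0.0, -0.001, -1.0]]
contact_force: [0.4, 0.3, -0.7]
width: 0.129
gripper_force: 99.1
[ 0.38772379  0.27362043 -0.74032099] [-0.03410883 -0.20607304  0.0743071 ]
```

Scaled: 0.006 m is 0.12, -0.0006 m is -0.012.

```bash
echo '[0,-0.012,0,0.12,0,0,-0.012,0,0.12,0,0,-0.012,0,0.12,0,0,-0.012,0,0.12,0,0,0,0,0,0]' > next.json && python3 shift.py next.json 45
python3 -c "
from h import *
s=arm.state();print(s['contact_force'],s['torque'])"
```

```text
time_s: 40.65
tcp_pos: [0.5179, -0.3838, 0.1242]
tcp_rot: [[0.259, 0.966, -0.0], [0.966, -0.259, 0.001], [0.0, -0.001, -1.0]]
contact_force: [1.6, 0.1, -0.8]
width: 0.13
gripper_force: 99.1
[ 1.5922342   0.11830454 -0.79002287] [ 0.03340536 -0.18880494  0.04407958]
```

Scaled: 0.005 m is 0.1, 0.004 m is 0.08.

```bash
echo '[0,-0.012,0,0.1,0,0,-0.012,0,0.08,0,0,-0.006,0,0.06,0,0,0,0,0.02,0,0,0,0,0,0,0,0,0,0,0]' > next.json && python3 shift.py next.json 45
python3 -c "
from h import *
s=arm.state();print(s['contact_force'],s['torque'])"
```

```text
time_s: 41.25
tcp_pos: [0.5178, -0.3847, 0.112]
tcp_rot: [[0.258, 0.966, -0.0], [0.966, -0.258, 0.001], [0.001, -0.0, -1.0]]
contact_force: [1.0, 2.5, -1.3]
width: 0.127
gripper_force: 99.2
[ 1.0083136   2.49549996 -1.3474106 ] [ 0.7349651  -0.49941526  0.03228174]
```

Scaled: -0.001 m is -0.02.

```bash
echo '[0,-0.02,0,0.02,0,0,-0.02,0,0.02,0,0,-0.02,0,0.02,0,0,0,0,0,0,0,0,0,0,0]' > next.json && python3 shift.py next.json 45
python3 -c "
from h import *
s=arm.state();print(s['contact_force'],s['torque'])"
```

```text
time_s: 41.75
tcp_pos: [0.5178, -0.3858, 0.1101]
tcp_rot: [[0.258, 0.966, 0.0], [0.966, -0.258, 0.003], [0.003, -0.0, -1.0]]
contact_force: [0.4, 6.1, 5.9]
width: 0.128
gripper_force: 100.6
[0.40366989 6.08116466 5.94110803] [ 2.10344518 -0.3130277   0.03556946]
```

Bottomed with a light force. Release and retreat.

Scaled: -0.05 m is -1, -0.04 m is -0.8.

```bash
echo '[0.2,0,0,0,0,0.3,0,0,0,0,0.45,0,0,0,0,0.45,0,0,0,0,0.45,0,0,0,0,0.45,0,0,-0.4,0,0.45,0,0,-0.6,0,0.45,0,0,-0.8,0,0.45,0,0,-1,0,0.45,0,0,0,0]' > next.json && python3 shift.py next.json
echo '[0.45,-0.2,-0.9,0,0,0.45,-0.2,-0.9,0,0,0.45,0,0,0,0,0.45,0,0,0,0]' > next.json && python3 shift.py next.json
python3 - <<'E'
from h import *
c=arm.get_image('top');e=arm.get_image('side')
B=np.mean([arm.get_image('side')['image'].astype(float) for _ in range(8)],0); g=cv2.imread('pics/g2.png')[:,:,::-1].astype(float)
rd=lambda I:(I[:,:,0]-I[:,:,2])[114:152,312:336]
for I in(g,B):
    print([ (114+r, round(float((np.clip(rd(I)[r:r+3].mean(0)-12,0,None)*np.arange(312,336)).sum()/max(np.clip(rd(I)[r:r+3].mean(0)-12,0,None).sum(),1)),1), int(np.clip(rd(I)[r:r+3].mean(0)-12,0,None).sum())) for r in range(0,36,3)])
T=c['image'].astype(int); 
print(arm.state()['tcp_pos'])
# pan: circle fit + brightness blobs
gr=cv2.cvtColor(c['image'],cv2.COLOR_RGB2GRAY)
h=cv2.HoughCircles(cv2.resize(gr[150:240,300:380],None,fx=4,fy=4,interpolation=cv2.INTER_CUBIC),cv2.HOUGH_GRADIENT,1,400,param1=60,param2=15,minRadius=70,maxRadius=95)
print(h, world(c,[(300+h[0,0,0]/4,150+h[0,0,1]/4)],.064) if h is not None else '')
E
```

```text
time_s: 42.75
tcp_pos: [0.5208, -0.3917, 0.2569]
tcp_rot: [[0.259, 0.966, 0.012], [0.966, -0.259, -0.009], [-0.005, 0.014, -1.0]]
contact_force: [0.9, -0.1, -0.1]
width: 0.449
gripper_force: 0.0
time_s: 43.15
tcp_pos: [0.4233, -0.3847, 0.2491]
tcp_rot: [[0.261, 0.965, -0.0], [0.965, -0.261, -0.0], [-0.0, -0.0, -1.0]]
contact_force: [0.8, -0.4, 0.3]
width: 0.448
gripper_force: 0.0
[(114, 0.0, 0), (117, 216.3, 0), (120, 324.1, 70), (123, 324.3, 68), (126, 324.9, 88), (129, 324.0, 74), (132, 323.7, 54), (135, 323.2, 32), (138, 0.0, 0), (141, 0.0, 0), (144, 0.0, 0), (147, 0.0, 0)]
[(114, 0.0, 0), (117, 0.0, 0), (120, 321.8, 4), (123, 322.1, 21), (126, 324.2, 39), (129, 321.7, 24), (132, 321.8, 19), (135, 321.8, 21), (138, 0.0, 0), (141, 0.0, 0), (144, 0.0, 0), (147, 0.0, 0)]
[ 0.42517505 -0.3842678   0.24904402]
[[[157.5 163.5  81. ]]] [[ 0.56355863 -0.26577962  0.064     ]]
```

The handle occupies the same rows (120–137) as at the start, so the spatula is fully seated. The pan centre has not moved.

```bash
python3 -c "
from plant import arm
print(arm.sign_off())"
```

```text
the job is handed in; nothing more can be done
None
```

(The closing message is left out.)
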